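# Fetch the memory stick from its compartment in the desk organiser

### The arm

A 6-joint arm with a two-finger parallel gripper is mounted at the origin on the work surface. World frame = base frame: x ahead of the robot, y to its left, z up, the work surface at z = 0. Lengths are in mm, angles in rad, forces in N, time in s.
With the tool pointing down it reaches from about 300 to 775 mm from the base axis. Payload 14.6 kg.
Tool frame: the origin (TCP) lies between the finger pads; the fingertips stand 8 mm ahead of it and the grasp point (between the pads) lies 11 mm behind it; x points along the fingers, y is the direction in which the jaws open and shut, and the axes are right-handed (so a half turn about x gives the same grasp; the last joint's range is limited). The gripper opens to 94 mm and grips with 3 to 60 N. Pads are 16 mm wide; open, the fingers measure 119 mm over their backs; the gripper's body (75 mm by 177 mm) begins 78 mm behind the grasp point.
Start: joints at [-1.293, 0.3, 1.521, -0, 1.321, -0.067], TCP at [185.897, -517.621, 213.446] pointing down, gripper open.
Joint ranges: [-3.03, 3.03], [-0.79, 2.21], [0.23, 2.52], [-1.04, 4.18], [0, 3.07], [-2.55, 2.55]. Speed limits (rad/s): [2.22, 2.22, 2.57, 3.14, 3.14, 3.14].

### API

Orientations are given as [roll, pitch, yaw] about the fixed x, y, z axes, in that order (R = Rz(yaw) Ry(pitch) Rx(roll)).
In Python, from cell import telemetry, camera, calibration, order gives the robot as it stands.
- The arm moves only by the shell command python3 -m handwheel 'ROWS' [FORCE]. ROWS is JSON, a list of rows, each a list of 7 numbers: the turn, a rotation vector about the tool's x, y, z as a fraction of full scale, then the shift along the tool's x, y, z as a fraction of full scale, then the opening, from 0 (shut) to 1 (fully open). A call has 1 to 12 rows; each row is the pose to reach, as a shift and turn from the pose measured when the call began, along the tool's axes at that moment, turning the shorter way round; what a row does not reach only later rows make up. Full scale, the value 1, is 300 mm for a shift and pi rad for a turn. A row lasts 1/8 s, in which the tool goes at most 62.5 mm and 10.7 degrees, less where a joint would pass 70% of its speed; a pose out of reach is approached as far as the arm can. A call with a number of a shift or a turn outside -1 to 1 is refused whole. A call with a gripper value outside its range is refused whole. The fingers move at their own pace and stop on an object; FORCE is the grip in N (left out, the last holds). Time passes only in rows, so rows that repeat a pose let the fingers close. It gives the time, the measured TCP pose, the force and the opening at its end, in the units of the state.
- telemetry.read_state(): the state, without advancing time (a new reading comes with each control period).
- camera(name): name is "scene" or "side" or "wrist"; returns the picture (480x640x3 uint8, red, green, blue); there is no depth.
- calibration(name): a dict with "fov_y" (degrees; the focal length in pixels is half the picture's height over the tangent of half this angle, whatever the lens; pixels are square), "cx", "cy" (the principal point, pixels), "k1" (the pictures are not rectified: a ray, as slopes to the right and down, at radius r is drawn at 1 + k1 r^2 times it, then the intrinsics apply), "position" and "attitude" of the camera in the world. Camera axes: x right, y down, z forward; pixel columns grow to the right and rows downward; lengths in mm; the calibration is good to about 2 mm. A picture is of the moment at which its call begins: read the wrist's pose just before it. calibration takes no time and is no camera call; for the wrist camera it gives the pose at the moment of the call.
- order.sign_off(): hands the job in, once; it reports no verdict.
The state is a dict: "clock": time; "joints": joint angles; "qd": joint speeds; "effort": joint torques, N m; "eef_pos": TCP position; "eef_rot": TCP orientation; "wrist_force": force on the tool from outside, world axes, zero at the start; "moment": the same for the moment, N m; "finger_gap": finger opening in mm.
Only numpy, scipy, OpenCV 4.12 (cv2) and the standard library are available. Lean on these libraries where they do the work, as an engineer would, in place of code of your own. Each camera call takes 0.05 s, during which the arm holds its last target.

### The job

The memory stick is in the compartment of the desk organiser whose lid has the fin-shaped grip running front to back; slide that lid open and leave the other three lids shut. Take the stick out and lay it gently flat in the shallow open tray, without dropping or throwing it; the opened lid may stay open.

Things in the scene. Friction and masses are not known exactly. Their poses are not given: they have to be found in the camera images.
- stick: USB memory stick, dark plastic with a steel plug: 56 x 17 x 12 mm, 20 g, loose. Origin at its middle, 6 mm above what it lies on; x along it towards the plug (plastic body x = -28 to 14 mm; plug 12 mm wide, 5 mm thick), z through its thickness. Starts flat, within 20 degrees of front to back, near the middle of the compartment under the lid with the fin.
- organiser: Fixed desk organiser, 190 mm front to back (x) by 344 mm (y); origin under its centre on the desk. Along its front four equal compartments in a row, 85 mm apart, in any order, under white sliding lids whose tops are 45.5 mm above the desk; behind them a flat deck the lids slide on to. The lids differ only in their 20 mm high black grips: a fin front to back, a bar across, two round knobs (24 mm).
- fin_box: The right compartment (fixed), the one whose lid has the fin. Origin 8 mm above the desk under the middle of its well; x = the way its lid opens, away from the robot, y along the row. Well inside 84 mm (x) by 76 mm (y), floor 14 mm above the desk, walls 4 mm thick, 40 mm above the desk, with side rails up to 46 mm. Open at the top once its lid is slid back.
- fin_grip (a point): Middle of the upright black fin in the middle of the right lid: 40 mm long front to back (x), 12 mm wide (y), 20 mm high. This point is 55.5 mm above the desk, 10 mm above the lid's top and 10 mm below the fin's top. It moves with the lid; when shut it is straight above the middle of the well. Its x is the way the lid slides open. Lid 92 mm (x) by 77 mm (y).
- fin_lid (a joint): Travel in m of the lid with the fin: 0 shut (start), 0.085 fully open (end stop). It slides straight and level along the x of fin_grip with about 1 N of friction and stays where it is left.
- bar_lid (a joint): Travel in m of the lid whose grip is a bar 40 mm long across (along the row): 0 shut (start), 0.085 open. To stay shut.
- knob_lid (a joint): Travel in m of one of the lids with a round knob: 0 shut (start), 0.085 open. To stay shut.
- knob2_lid (a joint): Travel in m of the other lid with a round knob: 0 shut (start), 0.085 open. To stay shut.
- tray: Shallow open rectangular grey plastic tray, fixed to the desk left or right of the organiser: 130 mm (x) by 160 mm (y) outside, walls 4 mm thick and 18 mm high, inner floor 4 mm above the desk. Origin under its centre, on the desk. The closed white carton on the other side is not the tray.

How it is judged (in metres and radians):
On the way:
1. the lid with the fin grip is slid open by at least 60 mm (value of joint fin_lid above 0.06 m), for 0.2 s.
At the end, for the whole second after the job is handed in: The memory stick lies in the tray, its middle inside the walls and less than 18 mm above the desk, flat to within 0.2 rad (either face up) and at rest, and the lids with the cross bar and the two round knobs are shut to within 15 mm. The lid with the fin may be open or shut (x of stick in the frame of tray between -0.061 and 0.061 m and y of stick in the frame of tray between -0.076 and 0.076 m and z of stick in the frame of tray between -0.018 and 0.018 m and (angle between stick's own z axis and vertical below 0.2 rad or angle between stick's own z axis and vertical above 2.94 rad) and linear speed of stick below 0.02 m/s and value of joint each of bar_lid, knob_lid, knob2_lid below 0.015 m); the robot touches nothing.
It fails at once if another lid is slid open by more than 15 mm (value of joint any of bar_lid, knob_lid, knob2_lid above 0.015 m).
It fails at once if the stick is dropped or thrown: faster than 0.9 m/s while no finger touches it (a fall of about 40 mm) (linear speed of stick above 0.9 m/s and contact force between stick and the fingers below 0.05 N).
It also fails if it takes over 54 s, if anything falls off the work surface, if the arm or the gripper's body presses on something with over 40 N, if the wrist force passes 120 N, or if a joint passes its speed limit or range.

## Working session

There is one attempt and no reset: what is moved stays moved. The work goes in short steps, Python scripts to look and compute and a shell command to move; the robot and the scene stay as the last step left them, time stands still between calls to the robot, and variables do not carry over. Pictures are saved under pics/ and viewed, and the job is handed in when it is done.

```bash
mkdir -p pics; ls
cat > h.py <<'E'
import numpy as np,cv2
from scipy.spatial.transform import Rotation as R
from cell import telemetry,camera,calibration,order
def snap(n,f):
    c=calibration(n); im=camera(n); cv2.imwrite('pics/'+f,cv2.cvtColor(im,cv2.COLOR_RGB2BGR)); return im,c
def Rc(c):
    a=np.array(c['attitude'],float)
    return a if a.shape==(3,3) else R.from_euler('xyz',a).as_matrix()
def ray(c,u,v):
    f=240/np.tan(np.radians(c['fov_y'])/2)
    d=np.array([(u-c['cx'])/f,(v-c['cy'])/f]); s=d.copy()
    for _ in range(30): s=d/(1+c['k1']*(s@s))
    w=Rc(c)@np.array([s[0],s[1],1]); return np.array(c['position'],float),w
def onz(c,u,v,z):
    p,w=ray(c,u,v); return p+w*(z-p[2])/w[2]
def tool(dw):
    s=telemetry.read_state(); M=R.from_euler('xyz',s['eef_rot']).as_matrix(); return M.T@np.array(dw)/300
E
python3 - <<'E'
from h import *
s=telemetry.read_state();print(s)
for n in('scene','side','wrist'):
    im,c=snap(n,n+'1.png');print(n,c)
E
```

```text
pics
{'clock': 0.0, 'joints': array([-1.29259390e+00,  3.00440872e-01,  1.52157965e+00, -6.27042237e-06,
        1.32070464e+00, -6.65931353e-02]), 'qd': array([-0.0012519 ,  0.00072208, -0.00131471,  0.00137272, -0.00044695,
       -0.00138214]), 'effort': array([-2.45291681e-03, -5.31799829e+01, -3.52734232e+01,  7.06996978e-02,
        2.44003697e-02, -9.76359252e-05]), 'eef_pos': array([ 185.83162158, -517.38460764,  212.90351204]), 'eef_rot': array([-1.6320266 ,  1.56966379,  1.85436317]), 'wrist_force': array([ 0.08620268,  0.36478299, -0.24391526]), 'moment': array([ 0.03619352, -0.04613439, -0.03597971]), 'finger_gap': 93.95712862378716}
scene {'fov_y': 42.798427998543225, 'cx': 310.57692923471933, 'cy': 240.1888305123715, 'k1': 0.05585668854683745, 'position': array([ 989.42040884, -619.95709924, 1073.94493751]), 'attitude': array([-2.4829869 , -0.00669423,  0.64255866])}
side {'fov_y': 51.1078695223233, 'cx': 321.68526301252354, 'cy': 244.9178924833645, 'k1': -0.053140911989744195, 'position': array([ 90.17517808, 598.81613951, 757.80489422]), 'attitude': array([-2.32723958,  0.00671922, -2.55131862])}
wrist {'fov_y': 59.766805120274924, 'cx': 318.2579812233055, 'cy': 243.8575889596012, 'k1': -0.05918605510742639, 'position': array([ 249.22630203, -494.35594447,  384.16328655]), 'attitude': array([ 2.90345462e+00, -3.29902496e-04, -1.22604336e+00])}
```

View pics/scene1.png

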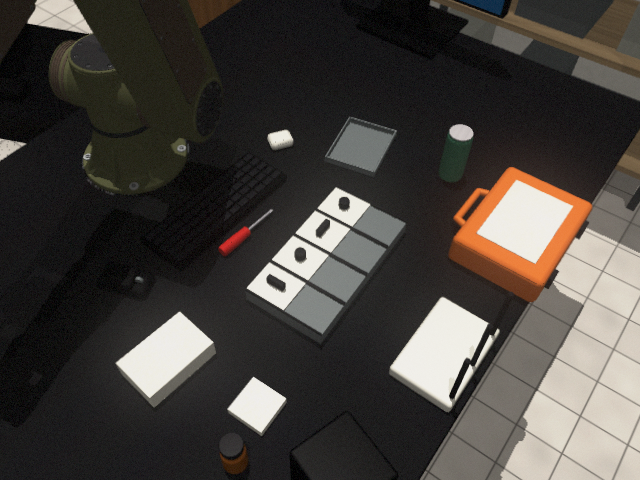

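View pics/side1.png

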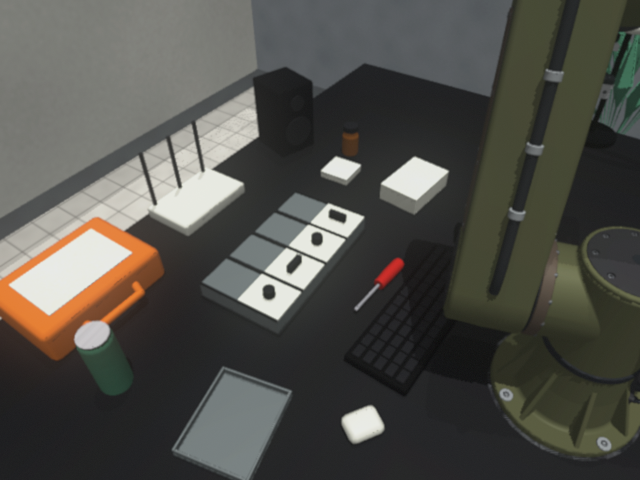

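View pics/wrist1.png

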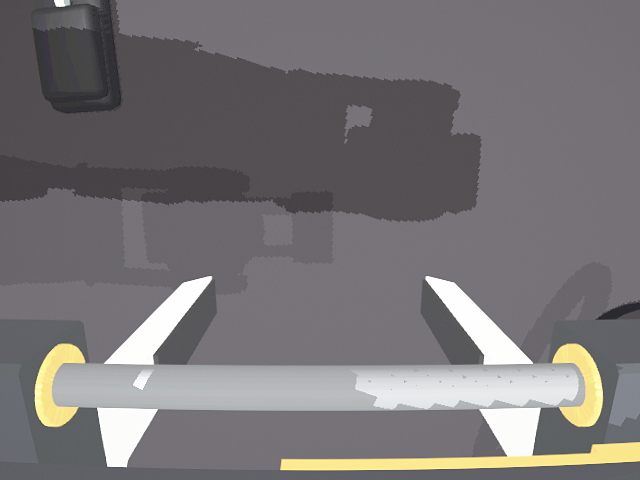

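The scene view shows the lids in a row with grips at (276,283) fin, (300,254) knob, (322,228) bar and (344,203) knob. The tray is at (362,146) and the carton at (166,357). The side view agrees: fin at (338,216), tray at (235,420). Next I'll locate them precisely.

Run:
```python
from h import *
cs=[(n,calibration(n),cv2.cvtColor(cv2.imread(f'pics/{n}1.png'),cv2.COLOR_BGR2RGB)) for n in('scene','side')]
roi={'scene':(235,180,385,315),'side':(230,195,375,335)}
for n,c,im in cs:
    x0,y0,x1,y1=roi[n]
    hsv=cv2.cvtColor(im,cv2.COLOR_RGB2HSV)
    m=((im.min(2)>150)).astype(np.uint8); mm=np.zeros_like(m); mm[y0:y1,x0:x1]=m[y0:y1,x0:x1]
    cn,_=cv2.findContours(mm,cv2.RETR_CCOMP,cv2.CHAIN_APPROX_NONE)
    allp=[]
    for k in cn:
        if cv2.contourArea(k)<25: continue
        P=np.array([onz(c,u,v,45.5)[:2] for u,v in k[:,0]],np.float32)
        print(n,cv2.contourArea(k),'lid plane rect',cv2.minAreaRect(P), np.round(cv2.minAreaRect(k)[0]))
        if cv2.contourArea(k)>300: allp.append(P)
    print(n,'ALL',cv2.minAreaRect(np.vstack(allp)), np.round(cv2.boxPoints(cv2.minAreaRect(np.vstack(allp))),1))
# tray by hand corners (outer rims z=18)
for (n,c,im),pts in zip(cs,[[(357,118),(397,132),(373,174),(325,158)],[(226,369),(292,391),(243,478),(175,450)]]):
    P=np.array([onz(c,u,v,18)[:2] for u,v in pts],np.float32);print(n,P.round(),P.mean(0),cv2.minAreaRect(P))
for n,c,im in cs:
    b={'scene':(240,170,420,350),'side':(190,180,380,345)}[n]
    cv2.imwrite(f'pics/{n}_crop.png',cv2.resize(cv2.cvtColor(im,cv2.COLOR_RGB2BGR)[b[1]:b[3],b[0]:b[2]],None,fx=3.5,fy=3.3))
```

```text
scene 1400.0 lid plane rect ((530.5556640625, -112.11554718017578), (91.5137710571289, 76.9703598022461), 2.621044158935547) [276. 285.]
scene 229.5 lid plane rect ((527.578857421875, -108.19578552246094), (53.11366271972656, 26.545515060424805), 2.962956666946411) [276. 283.]
scene 1258.5 lid plane rect ((526.5916137695312, -27.419071197509766), (91.5964584350586, 77.02594757080078), 2.807605743408203) [300. 257.]
scene 173.0 lid plane rect ((522.3997802734375, -22.42710304260254), (28.47390365600586, 44.252685546875), 42.794437408447266) [300. 255.]
scene 1133.5 lid plane rect ((522.59619140625, 57.413726806640625), (91.56987762451172, 76.93985748291016), 2.816896677017212) [322. 231.]
scene 185.5 lid plane rect ((518.5684204101562, 63.82826232910156), (24.23891258239746, 57.612300872802734), 4.218000888824463) [323. 228.]
scene 1028.5 lid plane rect ((518.6140747070312, 142.3708953857422), (91.54779815673828, 76.78004455566406), 2.443133592605591) [344. 206.]
scene 157.0 lid plane rect ((514.3770751953125, 148.5546417236328), (28.907007217407227, 44.80363464355469), 34.57953643798
[... 1016 characters left out ...]
887207) [337. 219.]
side 195.0 lid plane rect ((539.0037841796875, -122.33174133300781), (53.10315704345703, 35.80750274658203), 1.6449345350265503) [337. 216.]
side ALL ((526.215576171875, 15.00299072265625), (94.201416015625, 332.739501953125), 2.585942506790161) [[ 471.7  179.1]
 [ 486.7 -153.3]
 [ 580.8 -149.1]
 [ 565.8  183.3]]
scene [[362. 429.]
 [472. 446.]
 [504. 287.]
 [382. 262.]] [430.34583 356.00934] ((426.7381591796875, 356.3240966796875), (125.16232299804688, 167.447998046875), 11.418280601501465)
side [[495. 297.]
 [376. 269.]
 [351. 423.]
 [464. 449.]] [421.7253  359.66193] ((420.1950988769531, 358.89715576171875), (122.25460052490234, 159.27615356445312), 11.551253318786621)
```

```bash
cat >> h.py <<'E'
def plan(p,yaw):
    """tool x down, tool y = +-(row dir) at angle yaw+90deg; shorter of two"""
    s=telemetry.read_state(); M=R.from_euler('xyz',s['eef_rot']).as_matrix()
    best=None
    for sg in(1,-1):
        y=sg*np.array([-np.sin(yaw),np.cos(yaw),0]); x=np.array([0,0,-1.]); T=np.c_[x,y,np.cross(x,y)]
        rv=R.from_matrix(M.T@T).as_rotvec()
        if best is None or np.linalg.norm(rv)<np.linalg.norm(best): best=rv
    sh=M.T@(np.array(p,float)-s['eef_pos'])
    print('clock',s['clock'],'pos',s['eef_pos'].round(1),'j',s['joints'].round(2),'gap',round(s['finger_gap'],1),'F',s['wrist_force'].round(1))
    print('axes x,y,z tool in world:',M.T.round(2).tolist())
    print('turn',(best/np.pi).round(4),'deg',np.degrees(best).round(1),'shift',(sh/300).round(4), 'mm',sh.round(1))
E
python3 - <<'E'
from h import *
plan((531.5,-112,120),0.0463)
E
```

```text
clock 0.15 pos [ 185.9 -517.4  213. ] j [-1.29  0.3   1.52  0.    1.32 -0.07] gap 93.9 F [-0.8  0.6 -0.3]
axes x,y,z tool in world: [[-0.0, 0.0, -1.0], [0.34, -0.94, -0.0], [-0.94, -0.34, -0.0]]
turn [0.095  0.     0.0003] deg [17.1  0.   0. ] shift [ 0.311  -0.8822 -1.5411] mm [  93.3 -264.7 -462.3]
```

```bash
python3 -m handwheel '[[0.05,0,0,0.05,-0.1,-0.2,0.6],[0.095,0,0,0.1,-0.25,-0.4,0.6],[0.095,0,0,0.15,-0.35,-0.6,0.6],[0.095,0,0,0.15,-0.44,-0.77,0.6],[0.095,0,0,0.15,-0.55,-0.96,0.6],[0.095,0,0,0.15,-0.55,-0.96,0.6],[0.095,0,0,0.15,-0.55,-0.96,0.6],[0.095,0,0,0.15,-0.55,-0.96,0.6],[0.095,0,0,0.15,-0.55,-0.96,0.6]]' 20
python3 - <<'E'
from h import *
plan((531.5,-112,120),0.0463)
E
```

```text
clock: 1.27
eef_pos: [400.5, -265.6, 168.2]
eef_rot: [-1.259, 1.57, 1.927]
wrist_force: [-0.4, 0.5, 0.3]
finger_gap: 56.5
clock 1.275 pos [ 400.5 -265.6  168.2] j [-0.66  0.19  1.77  0.    1.18  0.86] gap 56.5 F [-0.4  0.5  0.3]
axes x,y,z tool in world: [[-0.0, 0.0, -1.0], [0.04, -1.0, -0.0], [-1.0, -0.04, 0.0]]
turn [-0.0005  0.0001  0.0003] deg [-0.1  0.   0.1] shift [ 0.1608 -0.4917 -0.4591] mm [  48.2 -147.5 -137.7]
```

```bash
python3 -m handwheel '[[0,0,0,0.05,-0.15,-0.15,0.5],[0,0,0,0.1,-0.3,-0.3,0.5],[0,0,0,0.16,-0.4917,-0.4591,0.5],[0,0,0,0.16,-0.4917,-0.4591,0.5],[0,0,0,0.16,-0.4917,-0.4591,0.5],[0,0,0,0.16,-0.4917,-0.4591,0.5]]' 20
python3 - <<'E'
from h import *
plan((531.5,-112,58),0.0463)
snap('wrist','w2.png')
E
```

```text
clock: 2.02
eef_pos: [530.9, -113.5, 120.7]
eef_rot: [-1.673, 1.57, 1.511]
wrist_force: [1.1, -0.7, 0.4]
finger_gap: 47.2
clock 2.025 pos [ 530.9 -113.5  120.7] j [-0.28  0.38  1.64  0.    1.12  1.25] gap 47.2 F [ 1.1 -0.7  0.4]
axes x,y,z tool in world: [[0.0, 0.0, -1.0], [0.04, -1.0, -0.0], [-1.0, -0.04, -0.0]]
turn [-0.001  -0.      0.0002] deg [-0.2 -0.   0. ] shift [ 0.209  -0.005  -0.0022] mm [62.7 -1.5 -0.7]
```

View pics/w2.png

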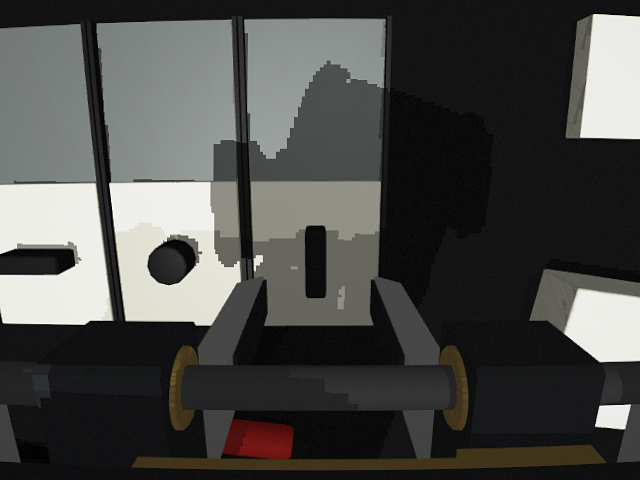

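The wrist view shows the fin at (316,262), centred between the fingers and running front to back. Next I'll lower onto it and grip.

```bash
python3 -m handwheel '[[0,0,0,0.08,-0.005,-0.002,0.5],[0,0,0,0.15,-0.005,-0.002,0.5],[0,0,0,0.207,-0.005,-0.002,0.5],[0,0,0,0.207,-0.005,-0.002,0.5],[0,0,0,0.207,-0.005,-0.002,0.05],[0,0,0,0.207,-0.005,-0.002,0.05],[0,0,0,0.207,-0.005,-0.002,0.05],[0,0,0,0.207,-0.005,-0.002,0.05],[0,0,0,0.207,-0.005,-0.002,0.05]]' 20
python3 - <<'E'
from h import *
plan((531.5+82*.999,-112+82*.046,58),0.0463)
snap('side','s2.png')
E
```

```text
clock: 3.2
eef_pos: [531.6, -111.8, 58.9]
eef_rot: [-2.22, 1.57, 0.965]
wrist_force: [-1.0, 3.0, 4.2]
finger_gap: 11.8
clock 3.2 pos [ 531.6 -111.8   58.9] j [-0.28  0.46  1.69  0.    0.99  1.25] gap 11.8 F [-1.   3.   4.2]
axes x,y,z tool in world: [[0.0, 0.0, -1.0], [0.04, -1.0, -0.0], [-1.0, -0.04, -0.0]]
turn [-0.001  -0.0002  0.0002] deg [-0.2 -0.   0. ] shift [ 0.0033  0.     -0.273 ] mm [  1.    0.  -81.9]
```

View pics/s2.png

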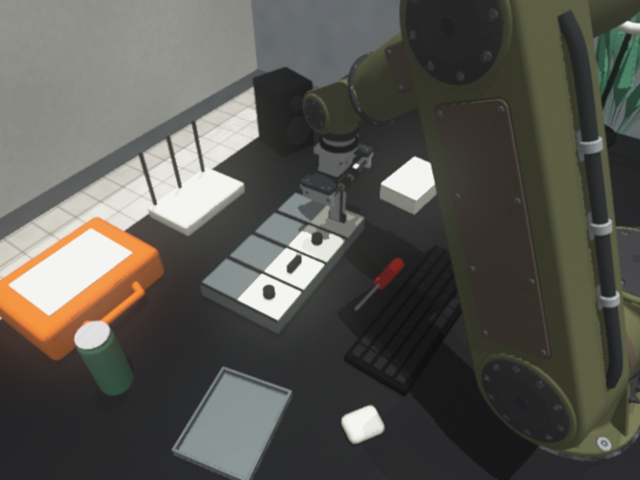

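The gap is 11.8 mm, so the fingers hold the fin. The side view shows the gripper on the right lid near (340,215). I'll slide it open now.

```bash
python3 -m handwheel '[[0,0,0,0,0,-0.06,0.05],[0,0,0,0,0,-0.13,0.05],[0,0,0,0,0,-0.2,0.05],[0,0,0,0,0,-0.25,0.05],[0,0,0,0,0,-0.273,0.05],[0,0,0,0,0,-0.273,0.05],[0,0,0,0,0,-0.273,0.05]]' 20
python3 -m handwheel '[[0,0,0,0,0,0,0.35],[0,0,0,0,0,0,0.35],[0,0,0,-0.1,0,0,0.35],[0,0,0,-0.25,0,0,0.35],[0,0,0,-0.3,0,0.2,0.35],[0,0,0,-0.3,0,0.36,0.35],[0,0,0,-0.3,0,0.36,0.35],[0,0,0,-0.3,0,0.36,0.35],[0,0,0,-0.3,0,0.36,0.35]]'
python3 - <<'E'
from h import *
plan((531.5,-112,150),0.0463)
im,c=snap('wrist','w3.png'); print(c['position'])
E
```

```text
clock: 4.12
eef_pos: [613.2, -108.0, 59.0]
eef_rot: [-2.136, 1.57, 1.049]
wrist_force: [1.5, 4.9, 1.3]
finger_gap: 11.7
clock: 5.25
eef_pos: [506.0, -112.8, 148.8]
eef_rot: [-2.215, 1.57, 0.97]
wrist_force: [-0.9, -0.1, 0.5]
finger_gap: 33.1
clock 5.25 pos [ 506.  -112.8  148.8] j [-0.29  0.29  1.69  0.    1.16  1.24] gap 33.1 F [-0.9 -0.1  0.5]
axes x,y,z tool in world: [[0.0, 0.0, -1.0], [0.04, -1.0, -0.0], [-1.0, -0.04, -0.0]]
turn [-0.0009 -0.0002  0.0003] deg [-0.2 -0.   0.1] shift [-0.0041  0.0009 -0.0851] mm [ -1.2   0.3 -25.5]
[ 573.14942447 -109.79965377  320.02125312]
```

View pics/w3.png

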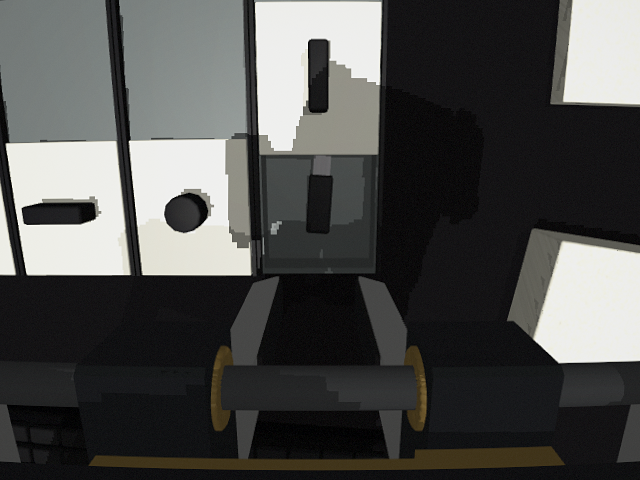

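The lid is open. The dark stick body spans rows 175–234 around column 319, with the steel plug up at (322,165), pointing away from the robot. The other lids are still shut.

Run:
```python
from h import *
c=calibration('wrist'); im=cv2.cvtColor(cv2.imread('pics/w3.png'),cv2.COLOR_BGR2RGB)
b=im[150:275,255:385]; cv2.imwrite('pics/w3c.png',cv2.resize(b[...,::-1],None,fx=4.5,fy=4.5,interpolation=cv2.INTER_NEAREST))
m=np.zeros(im.shape[:2],np.uint8); m[165:245,290:350]=(im.max(2)<45)[165:245,290:350]
cn,_=cv2.findContours(m,0,1)
for k in sorted(cn,key=cv2.contourArea)[-2:]:
    P=np.array([onz(c,u,v,25)[:2] for u,v in k[:,0]],np.float32); r=cv2.minAreaRect(P)
    print(cv2.contourArea(k),r,np.round(cv2.boxPoints(r),1).tolist(), cv2.boundingRect(k))
for u,v in[(322,157),(320,175),(318,234)]: print(onz(c,u,v,24))
```

```text
1330.5 ((530.835205078125, -112.1439437866211), (17.095458984375, 43.041046142578125), 88.8196029663086) [[509.1000061035156, -120.19999694824219], [552.2000122070312, -121.0999984741211], [552.5, -104.0], [509.5, -103.19999694824219]] (306, 173, 27, 62)
[ 563.78735114 -112.88874338   24.        ]
[ 551.3052685  -112.04906728   24.        ]
[ 508.90189622 -112.47880072   24.        ]
```

View pics/w3c.png

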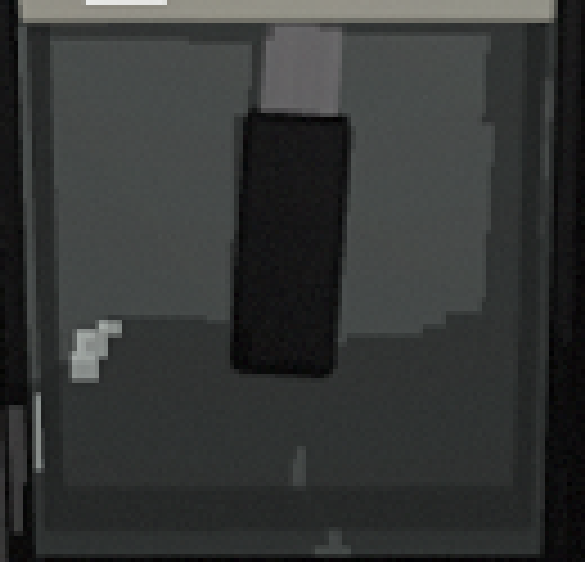

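Run:
```python
from h import *
plan((534,-112.2,70),-0.02)
plan((534,-112.2,24),-0.02)
```

```text
clock 5.3 pos [ 505.9 -112.8  148.7] j [-0.29  0.29  1.69  0.    1.16  1.24] gap 32.7 F [ 0.7 -0.4  0.6]
axes x,y,z tool in world: [[0.0, 0.0, -1.0], [0.04, -1.0, -0.0], [-1.0, -0.04, -0.0]]
turn [ 0.0202 -0.0001  0.0003] deg [ 3.6 -0.   0.1] shift [ 0.2622  0.0024 -0.0936] mm [ 78.7   0.7 -28.1]
clock 5.3 pos [ 505.9 -112.8  148.7] j [-0.29  0.29  1.69  0.    1.16  1.24] gap 32.7 F [ 0.7 -0.4  0.6]
axes x,y,z tool in world: [[0.0, 0.0, -1.0], [0.04, -1.0, -0.0], [-1.0, -0.04, -0.0]]
turn [ 0.0202 -0.0001  0.0003] deg [ 3.6 -0.   0.1] shift [ 0.4156  0.0025 -0.0935] mm [124.7   0.8 -28.1]
```

```bash
python3 -m handwheel '[[0.02,0,0,0.1,0.0025,-0.0935,0.35],[0.02,0,0,0.2,0.0025,-0.0935,0.35],[0.02,0,0,0.28,0.0025,-0.0935,0.35],[0.02,0,0,0.34,0.0025,-0.0935,0.35],[0.02,0,0,0.39,0.0025,-0.0935,0.35],[0.02,0,0,0.4156,0.0025,-0.0935,0.35],[0.02,0,0,0.4156,0.0025,-0.0935,0.35],[0.02,0,0,0.4156,0.0025,-0.0935,0.35]]' 12
python3 -m handwheel '[[0,0,0,0,0,0,0.1],[0,0,0,0,0,0,0.1],[0,0,0,0,0,0,0.1],[0,0,0,0,0,0,0.1],[0,0,0,0,0,0,0.1]]' 12
python3 -m handwheel '[[0,0,0,-0.03,0,0,0.1],[0,0,0,-0.1,0,0,0.1],[0,0,0,-0.2,0,0,0.1],[0,0,0,-0.3,0,0,0.1],[0,0,0,-0.4,0,0,0.1],[0,0,0,-0.4,0,0,0.1],[0,0,0,-0.4,0,0,0.1]]'
python3 - <<'E'
from h import *
plan((424,357.5,120),0.2)
im,c=snap('wrist','w4.png')
E
```

```text
clock: 6.3
eef_pos: [534.4, -112.3, 24.6]
eef_rot: [-2.656, 1.569, 0.466]
wrist_force: [-0.6, -0.2, -0.1]
finger_gap: 32.3
clock: 6.92
eef_pos: [534.6, -112.4, 25.0]
eef_rot: [-2.853, 1.569, 0.269]
wrist_force: [-1.1, 0.6, 5.6]
finger_gap: 16.7
clock: 7.8
eef_pos: [533.9, -112.4, 144.3]
eef_rot: [-2.395, 1.569, 0.727]
wrist_force: [-0.9, -0.2, -1.9]
finger_gap: 16.7
clock 7.8 pos [ 533.9 -112.4  144.3] j [-0.28  0.36  1.61  0.    1.17  1.31] gap 16.7 F [-0.9 -0.2 -1.9]
axes x,y,z tool in world: [[0.0, 0.0, -1.0], [-0.02, -1.0, -0.0], [-1.0, 0.02, -0.0]]
turn [-0.0699 -0.0003  0.0003] deg [-12.6  -0.1   0. ] shift [ 0.0819 -1.5587  0.3969] mm [  24.6 -467.6  119.1]
```

View pics/w4.png

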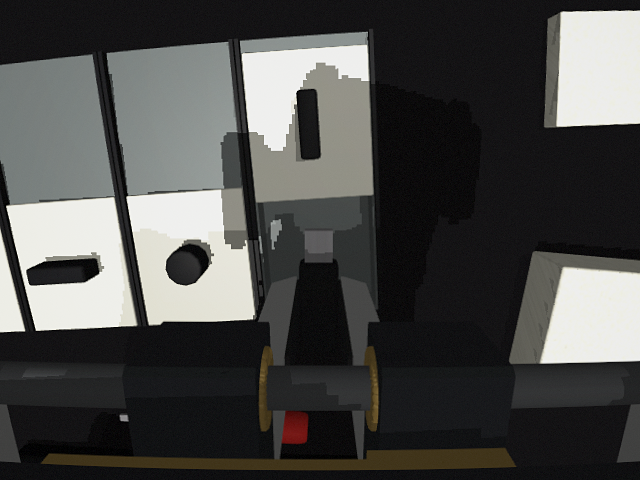

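The stick is held: gap 16.7 mm, plug visible at (319,245) between the fingers. I'll carry it towards the tray.

```bash
python3 -m handwheel '[[-0.02,0,0,0,-0.1,0.03,0.1],[-0.04,0,0,0,-0.25,0.06,0.1],[-0.07,0,0,0,-0.4,0.12,0.1],[-0.07,0,0,0,-0.55,0.18,0.1],[-0.07,0,0,0,-0.7,0.2,0.1],[-0.07,0,0,0,-0.8,0.2,0.1],[-0.07,0,0,0,-0.85,0.2,0.1],[-0.07,0,0,0,-0.85,0.2,0.1],[-0.07,0,0,0,-0.85,0.2,0.1]]'
python3 - <<'E'
from h import *
plan((425,357.5,70),0.2)
im,c=snap('wrist','w5.png')
E
```

```text
clock: 8.98
eef_pos: [478.8, 142.9, 143.9]
eef_rot: [-1.418, 1.57, 1.923]
wrist_force: [-0.3, -1.1, -0.2]
finger_gap: 16.8
clock 8.975 pos [478.8 142.9 143.9] j [0.22 0.26 1.74 0.   1.14 1.59] gap 16.8 F [-0.3 -1.1 -0.2]
axes x,y,z tool in world: [[-0.0, 0.0, -1.0], [0.2, -0.98, -0.0], [-0.98, -0.2, 0.0]]
turn [-0.0001  0.      0.0003] deg [-0.  0.  0.] shift [ 0.2468 -0.7365  0.0338] mm [  74.  -220.9   10.1]
```

View pics/w5.png

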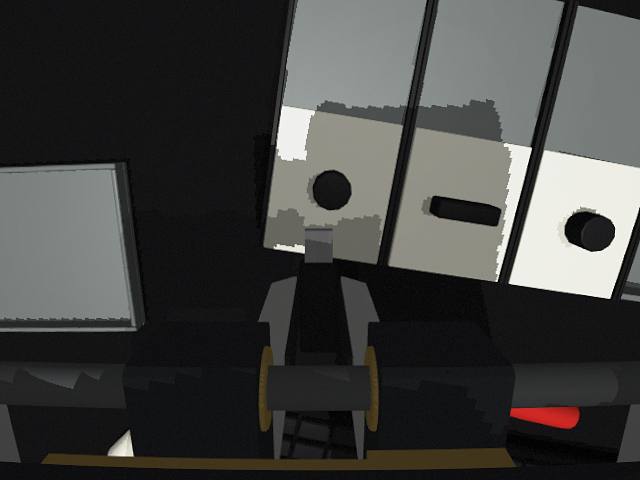

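The stick is still held and the tray is ahead to the left, with its right edge running from (128,162) to (143,328).

```bash
python3 -m handwheel '[[0,0,0,0,-0.1,0,0.1],[0,0,0,0,-0.25,0.01,0.1],[0,0,0,0,-0.4,0.02,0.1],[0,0,0,0,-0.55,0.03,0.1],[0,0,0,0.05,-0.67,0.034,0.1],[0,0,0,0.12,-0.7365,0.034,0.1],[0,0,0,0.12,-0.7365,0.034,0.1],[0,0,0,0.12,-0.7365,0.034,0.1]]'
python3 - <<'E'
from h import *
plan((425,357.5,16),0.2)
im,c=snap('wrist','w6.png')
snap('scene','sc6.png')
E
```

```text
clock: 10.02
eef_pos: [425.8, 356.6, 108.9]
eef_rot: [-2.177, 1.57, 1.163]
wrist_force: [-0.2, 0.8, -0.6]
finger_gap: 16.8
clock 10.025 pos [425.8 356.6 108.9] j [0.63 0.42 1.62 0.   1.1  2.  ] gap 16.8 F [-0.2  0.8 -0.6]
axes x,y,z tool in world: [[0.0, 0.0, -1.0], [0.2, -0.98, -0.0], [-0.98, -0.2, -0.0]]
turn [-0.0005 -0.0002  0.0003] deg [-0.1 -0.   0.1] shift [ 0.3095 -0.0033  0.002 ] mm [92.9 -1.   0.6]
```

View pics/w6.png

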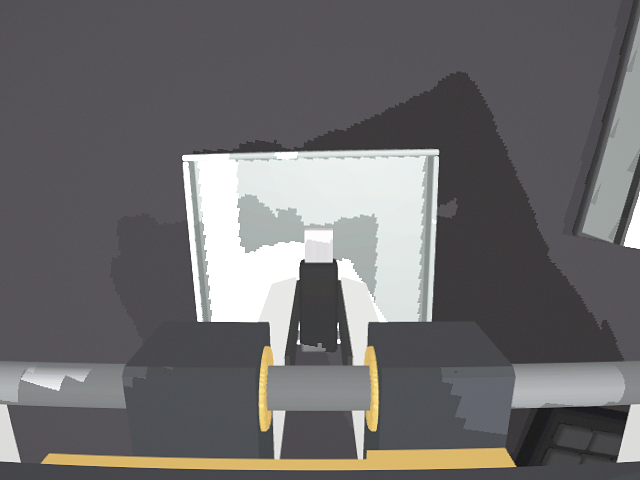

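View pics/sc6.png

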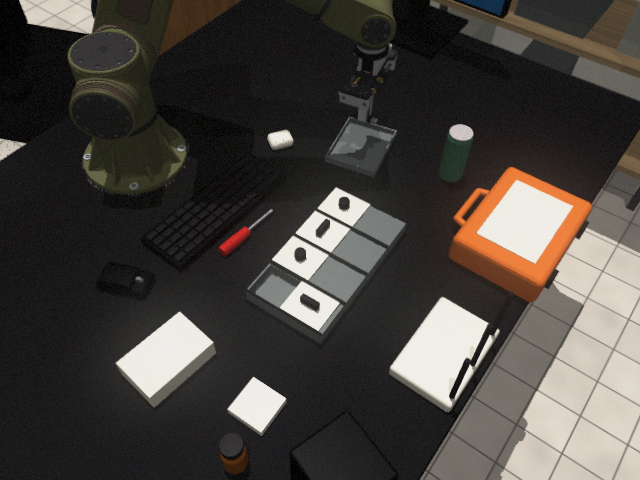

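The tray spans columns 185–437, centred on the fingers. Its axes line up with the stick, and in the scene view the other three lids are shut. I'll lower gently to just above the floor.

```bash
python3 - <<'E'
from h import *
c=calibration('wrist')
for u,v in[(185,157),(437,152)]: print(onz(c,u,v,18))
E
python3 -m handwheel '[[0,0,0,0.08,-0.003,0,0.1],[0,0,0,0.16,-0.003,0,0.1],[0,0,0,0.23,-0.003,0,0.1],[0,0,0,0.27,-0.003,0,0.1],[0,0,0,0.295,-0.003,0,0.1],[0,0,0,0.305,-0.003,0,0.1],[0,0,0,0.305,-0.003,0,0.1],[0,0,0,0.305,-0.003,0,0.1]]'
```

```text
[467.72591994 449.56243167  18.        ]
[501.36919613 297.06348612  18.        ]
clock: 11.12
eef_pos: [426.0, 357.9, 18.1]
eef_rot: [-2.46, 1.568, 0.88]
wrist_force: [0.0, 0.8, -0.1]
finger_gap: 17.0
```

```bash
python3 -m handwheel '[[0,0,0,0.005,0,0,0.1],[0,0,0,0.009,0,0,0.1],[0,0,0,0.011,0,0,0.1],[0,0,0,0.011,0,0,0.1]]'
python3 -c "
from h import *
snap('side','s7.png')
im=cv2.imread('pics/s7.png');cv2.imwrite('pics/s7c.png',cv2.resize(im[340:480,150:320],None,fx=4,fy=4))"
```

```text
clock: 11.62
eef_pos: [426.0, 357.9, 15.0]
eef_rot: [-2.476, 1.568, 0.864]
wrist_force: [-0.7, -1.1, 4.9]
finger_gap: 16.6
```

View pics/s7c.png

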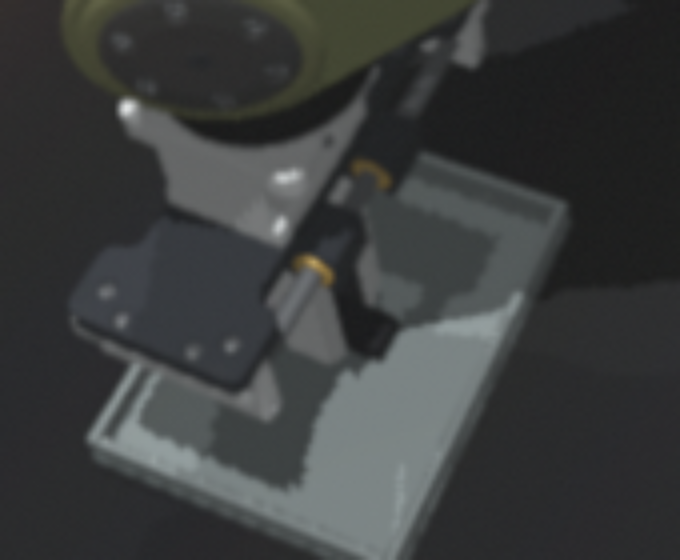

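The upward force is 4.9 N, so the stick is resting on the tray floor, and the crop shows it well inside the walls. I'll release it and retreat.

```bash
python3 -m handwheel '[[0,0,0,0,0,0,0.2],[0,0,0,0,0,0,0.3],[0,0,0,0,0,0,0.35],[0,0,0,0,0,0,0.35],[0,0,0,-0.05,0,0,0.35],[0,0,0,-0.15,0,0,0.35],[0,0,0,-0.3,0,0,0.35],[0,0,0,-0.45,0,0,0.35],[0,0,0,-0.5,0,0.1,0.35],[0,0,0,-0.5,0,0.25,0.35],[0,0,0,-0.5,0,0.25,0.35],[0,0,0,-0.5,0,0.25,0.35]]'
python3 -c "
from h import *
snap('wrist','w8.png');snap('side','s8.png')"
```

```text
clock: 13.18
eef_pos: [352.7, 343.1, 165.8]
eef_rot: [-2.547, 1.567, 0.793]
wrist_force: [-0.1, -0.4, 0.9]
finger_gap: 33.0
```

View pics/w8.png

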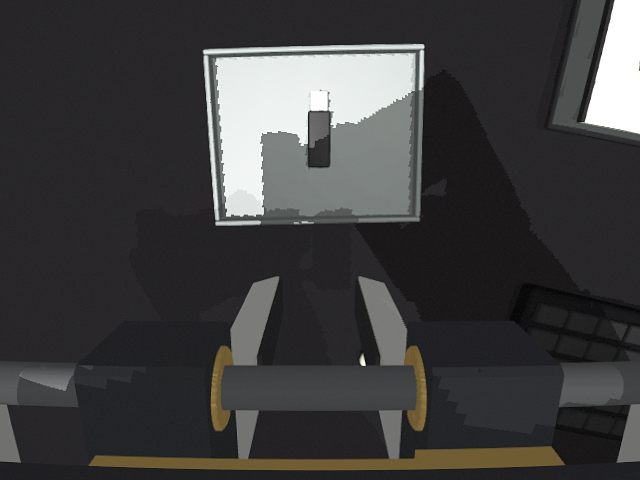

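View pics/s8.png

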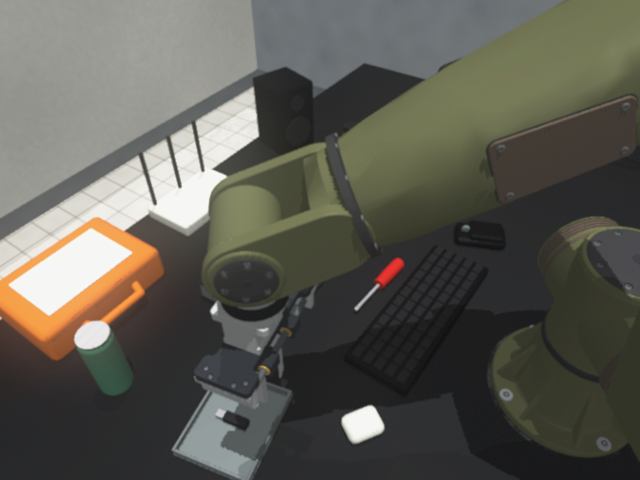

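The stick lies flat at the middle of the tray, at (319,130) in the wrist view and (232,418) in the side view. The gripper is clear of everything.

```bash
python3 -c "
from h import *
print(order.sign_off())"
```

```text
the job is handed in; nothing more can be done
None
```

I slid the fin lid open by about 82 mm, lifted the memory stick out, and set it down in the tray before letting go. I handed the job in at about 13.3 s of the 54 s allowed.

- **Stick:** the last wrist and side pictures show it lying flat near the middle of the tray. The upward force rose to about 5 N at the tray floor before I opened the fingers, so it was not dropped.
- **Lids:** the bar lid and both knob lids were shut in the scene picture taken just before placing. The arm hid them in the last side picture, so I did not check them again after that, but the gripper did not go near them.
- **Gripper:** it was clear of everything when I handed in. I saw no force above about 6 N at the wrist in any reading.
- **Disagreement:** my estimates of the tray's centre from the scene and side cameras differed by about 9 mm. I used a point between them, and a later wrist-camera estimate was within about 5 mm of it. That leaves ample room inside the walls.

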